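Make up the two line-check kits

TASK

Make up the two line-check kits from the loose stock in the middle of the table: the large check weight and the red test piece go into the blue tray, and the date stamp, the green test piece and the small check weight go into the yellow tray. Set each thing upright and fully down in its own cutout in the foam. Leave the black test piece where it lies.

Things in the scene. Friction and masses are not known exactly. Their poses are not given: they have to be found in the camera images.
- blue_tray: Blue tray with dark foam, fixed, 180 x 106 mm, 24 mm high (13 mm lips at the short ends). Origin: centre of the underside; x along the length, y across, z up. Cutouts on the line y = 0, 16 mm deep, blue floors at z = 8 mm: round, 56 mm diameter, at x = -46 mm for the large weight; oblong, 78 mm along x by 40 mm along y, at x = +35 mm for a test piece.
- yellow_tray: Yellow tray with dark foam, fixed, 256 x 106 mm, 24 mm high (13 mm end lips). Origin: centre of the underside; x along the length, y across, z up. Cutouts on the line y = 0, 16 mm deep, yellow floors at z = 8 mm: square, 72 mm, at x = -76 mm for the date stamp; oblong, 78 mm along x by 40 mm along y, at x = +13 mm for a test piece; round, 46 mm diameter, at x = +89 mm for the small weight.
- large_weight: The larger of the two grey steel check weights: upright cylinder with a knob, 38 mm diameter, 61 mm high, about 0.5 kg. Origin: centre of the underside, z up. Grip round the body.
- small_weight: The smaller of the two grey steel check weights: upright cylinder with a knob, 30 mm diameter, 49 mm high, about 0.26 kg. Origin: centre of the underside, z up. Grip round the body.
- stamp: Hand date stamp with black base and round wooden knob, standing upright. The base is 50 mm along x by 56 mm along y and 22 mm high; a thin neck carries the knob, 32 mm diameter, from 51 to 86 mm above the underside, on the centre line. Origin: centre of the underside, z up. Grip the knob.
- red_piece: Red metal-detector test piece: plastic block 60 mm along x, 22 mm along y, 34 mm high, a steel dot on top. Origin: centre of the underside, z up. Its ends are alike.
- green_piece: Green metal-detector test piece: plastic block 60 mm along x, 22 mm along y, 34 mm high, a steel dot on top. Origin: centre of the underside, z up. Its ends are alike.
- black_piece: Black metal-detector test piece, a spare that belongs to neither kit: same block, 60 mm along x, 22 mm along y, 34 mm high. Origin: centre of the underside, z up.

How it is judged (in metres and radians):
At the end, for the whole second after the job is handed in: All five things rest, released, in their own cutouts: weights within 12 mm and the others within 13 mm of its centre along and across the tray, undersides within 4 mm of its floor, upright within 7 degrees. The black test piece was never moved over 30 mm (x of large_weight in the frame of blue_tray between -0.058 and -0.034 m and y of large_weight in the frame of blue_tray between -0.012 and 0.012 m and z of each of large_weight, red_piece in the frame of blue_tray below 0.012 m and angle between each of large_weight, red_piece, stamp, green_piece, small_weight's own z axis and vertical below 0.12 rad and linear speed of each of large_weight, red_piece, stamp, green_piece, small_weight below 0.02 m/s and angular speed of each of large_weight, red_piece, stamp, green_piece, small_weight below 0.2 rad/s and x of red_piece in the frame of blue_tray between 0.022 and 0.048 m and y of red_piece in the frame of blue_tray between -0.013 and 0.013 m and x of stamp in the frame of yellow_tray between -0.089 and -0.063 m and y of stamp in the frame of yellow_tray between -0.013 and 0.013 m and z of each of stamp, green_piece, small_weight in the frame of yellow_tray below 0.012 m and x of green_piece in the frame of yellow_tray between 0 and 0.026 m and y of green_piece in the frame of yellow_tray between -0.013 and 0.013 m and x of small_weight in the frame of yellow_tray between 0.077 and 0.101 m and y of small_weight in the frame of yellow_tray between -0.012 and 0.012 m); the robot touches nothing.
It fails at once if the black test piece is moved more than 30 mm or lifted (distance of black_piece from where it was at the start of the episode above 0.03 m).
It also fails if it takes over 128 s, if anything falls off the work surface, if the arm or the gripper's body presses on something with over 40 N, if the wrist force passes 120 N, or if a joint passes its speed limit or range.

ROBOT

A 6-joint arm with a two-finger parallel gripper is mounted at the origin on the work surface; the furniture and walls round the work are solid. World frame = base frame: x ahead of the robot, y to its left, z up, the work surface at z = 0. Lengths are in mm, angles in degrees, forces in N, time in s.
With the tool pointing down it reaches from about 350 to 850 mm from the base axis. Payload 8.1 kg.
Tool frame: the origin (TCP) lies on the centre line of the jaws, within the pads' length; the fingertips stand 19 mm ahead of it and the grasp point (between the pads) is the TCP; z points along the fingers, y is the direction in which the jaws open and shut (so a half turn about z gives the same grasp; the last joint's range is limited). The gripper opens to 85 mm and grips with 20 to 120 N. Pads are 22 mm wide; open, the fingers measure 114 mm over their backs; the gripper's body (76 mm by 85 mm) begins 54 mm behind the grasp point. The pads swing forward as they close: fully open they stand 13 mm farther back than shut.
Start: joints at [71.482, 7.471, 85.268, -0, 87.261, -4.893], TCP at [141.317, 583.125, 250.292] pointing down, gripper open.
Joint ranges: [-169.43, 169.43], [-51.17, 129.36], [1.28, 143.12], [-76.62, 256.62], [0, 156.53], [-152.29, 152.29]. Speed limits (degrees/s): [136.94, 136.94, 159.86, 180, 180, 180].

INTERFACE

Orientations are given as [roll, pitch, yaw] about the fixed x, y, z axes, in that order (R = Rz(yaw) Ry(pitch) Rx(roll)).
In Python, from bench import r, viewer gives the robot as it stands.
- The arm moves only by the tool carry_out, never from a script. Its argument "commands" is a list that holds one entry, the list of rows, each a list of 7 numbers: the finger opening in mm, from 0 to 85.4, then the shift along the tool's x, y, z in mm, then the turn, a rotation vector about the tool's x, y, z in degrees. A call has 1 to 5 rows; each row is the pose to reach, as a shift and turn from the pose commanded when the call began, along the tool's axes at that moment; what a row does not reach only later rows make up. A row lasts 1/8 s, in which the tool goes at most 62.5 mm and 10.7 degrees, less where a joint would pass 70% of its speed; a pose out of reach is approached as far as the arm can. A call with a gripper value outside its range is refused whole. The fingers move at their own pace and stop on an object; "grip_force" is the grip in N (left out, the last holds). Time passes only in rows, so rows that repeat a pose let the fingers close. It gives the time, the measured TCP pose, the force and the opening at its end, in the units of the state.
- r.sense(): the state, without advancing time (a new reading comes with each control period).
- viewer.snapshot(name): name is "scene" or "top" or "wrist"; returns the picture (400x640x3 uint8, red, green, blue); there is no depth.
- viewer.calibration(name): a dict with "camera_matrix" (3x3 intrinsics, pixels), "rvec" (rotation vector, rad) and "tvec" (3), from world to camera coordinates, as OpenCV has them. Camera axes: x right, y down, z forward; pixel columns grow to the right and rows downward; lengths in mm; the calibration is good to about 2 mm. The wrist camera is an equidistant fisheye: a pixel r from the principal point sees the ray r / f radians off the axis. A picture is of the moment at which its call begins: read the wrist's pose just before it. calibration takes no time and is no camera call; for the wrist camera it gives the pose at the moment of the call.
- r.hand_in(): hands the job in, once; it reports no verdict.
The state is a dict: "time": time; "joint_pos": joint angles; "qd": joint speeds; "joint_efforts": joint torques, N m; "tool_pos": TCP position; "tcp_rot": TCP orientation; "ft_force": force on the tool from outside, world axes, zero at the start; "wrist_torque": the same for the moment, N m; "finger_gap": finger opening in mm.
Only numpy, scipy, OpenCV 4.12 (cv2) and the standard library are available. Lean on these libraries where they do the work, as an engineer would, in place of code of your own. Each camera call takes 0.05 s, during which the arm holds its last target. There are 200 camera calls.

## Working session

There is one attempt and no reset: what is moved stays moved. The work goes in short steps, Python scripts to look and compute and a tool call to move; the robot and the scene stay as the last step left them, time stands still between calls to the robot, and variables do not carry over. Pictures are saved under pics/ and viewed, about 12 in all and at most 16, crops included, and the job is handed in when it is done.

Besides the shell and the picture viewer there is one more tool, called after ">>>" in YAML: its name, and indented under it one key for each argument. carry_out: Moves the arm, as the interface text tells. Its arguments: {"type":"object","properties":{"commands":{"type":"array","items":{"type":"array","items":{"type":"array","items":{"type":"number"}}}},"grip_force":{"type":"number"}},"required":["commands"]}

```bash
mkdir -p pics; ls; python3 - <<'E'
from bench import r, viewer
import cv2
for n in ("top","scene"):
    im=viewer.snapshot(n); cv2.imwrite(f"pics/{n}0.png",cv2.cvtColor(im,cv2.COLOR_RGB2BGR))
    print(n,viewer.calibration(n))
s=r.sense(); print(s)
E
```

```text
pics
top {'camera_matrix': array([[452.20308705,   0.        , 322.70970917],
       [  0.        , 452.20308705, 198.65457195],
       [  0.        ,   0.        ,   1.        ]]), 'rvec': array([ 2.12730896, -2.08604281,  0.22893736]), 'tvec': array([ -19.29308493,  546.37410433, 1181.88954694])}
scene {'camera_matrix': array([[455.166927  ,   0.        , 326.55016146],
       [  0.        , 455.166927  , 203.30703027],
       [  0.        ,   0.        ,   1.        ]]), 'rvec': array([ 2.1477516 , -1.19061926,  0.473165  ]), 'tvec': array([-305.7427241 ,  365.74543341,  933.75609946])}
{'time': 0.1, 'joint_pos': array([ 7.14836823e+01,  7.51227885e+00,  8.53256607e+01, -9.33865897e-04,
        8.72617120e+01, -4.89121276e+00]), 'qd': array([-0.00530819, -0.07472229, -0.1833992 ,  0.05860765, -0.00337504,
       -0.03154154]), 'joint_efforts': array([ 5.54377493e-04, -5.70958436e+01, -5.01932037e+01, -2.23597267e-04,
        8.38158187e-03,  6.02517093e-05]), 'tool_pos': array([141.15131393, 582.66204887, 249.30857222]), 'tcp_rot': array([-1.79900632e+02, -7.56736943e-03,  1.66374934e+02]), 'ft_force': array([-0.44641858, -0.53421942, -0.26321984]), 'wrist_torque': array([ 0.01434429,  0.07644989, -0.0654187 ]), 'finger_gap': 85.66928529359704}
```

View pics/top0.png

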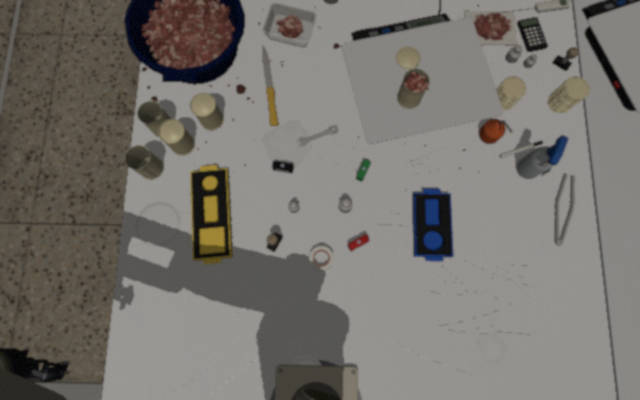

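View pics/scene0.png

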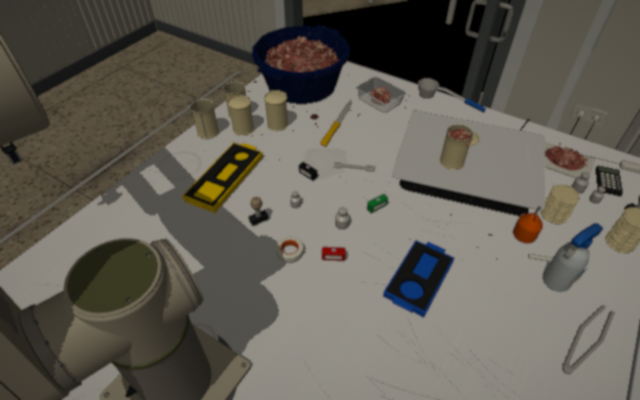

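Top view: yellow tray around (211,213), blue tray around (433,224). The stock lies between them: stamp (274,240), small weight (294,205), large weight (345,204), red (358,242), green (363,169), black (283,166). There is also a roll at (321,257). I'll enlarge it.

```bash
cat > h.py <<'E'
import numpy as np, cv2
from bench import r, viewer
from scipy.spatial.transform import Rotation as R
def shot(n,f):
    c=viewer.calibration(n); im=cv2.cvtColor(viewer.snapshot(n),cv2.COLOR_RGB2BGR); cv2.imwrite(f"pics/{f}.png",im)
    np.savez(f"pics/{f}.npz",K=c["camera_matrix"],rv=c["rvec"],tv=c["tvec"],fish=(n=="wrist")); return im
def crop(f,x0,y0,w,h,k,out):
    im=cv2.imread(f"pics/{f}.png")[y0:y0+h,x0:x0+w]
    im=cv2.convertScaleAbs(cv2.resize(im,None,fx=k,fy=k,interpolation=cv2.INTER_CUBIC),alpha=1.4); cv2.imwrite(f"pics/{out}.png",im)
def p2w(f,pts,z):
    """pixels -> world at height z"""
    d=np.load(f"pics/{f}.npz"); K=d["K"]; Rm=cv2.Rodrigues(d["rv"])[0]; t=d["tv"].ravel()
    z=np.broadcast_to(z,len(pts)); out=[]
    for (u,v),zz in zip(pts,z):
        x=(u-K[0,2])/K[0,0]; y=(v-K[1,2])/K[1,1]
        if d["fish"]:
            th=np.hypot(x,y); s=np.sin(th)/th if th>1e-9 else 1; ray=np.array([x*s,y*s,np.cos(th)])
        else: ray=np.array([x,y,1])
        ray=Rm.T@ray; c=-Rm.T@t; out.append(c+ray*(zz-c[2])/ray[2])
    return np.array(out)
def w2p(f,P):
    d=np.load(f"pics/{f}.npz"); K=d["K"]; q=np.atleast_2d(P)@cv2.Rodrigues(d["rv"])[0].T+d["tv"].ravel()
    n=np.hypot(q[:,0],q[:,1]); 
    if d["fish"]:
        s=(np.arctan2(n,q[:,2])/n)[:,None]; xy=q[:,:2]*s
    else: xy=q[:,:2]/q[:,2:]
    return xy*K[0,0]+K[:2,2]
def goal(x,y,z,yaw):
    """tool shift (mm) and turn vector (deg) from now's pose to tool-down pose with given yaw"""
    s=r.sense(); A=R.from_euler("xyz",s["tcp_rot"],degrees=True); B=R.from_euler("xyz",[180,0,yaw],degrees=True)
    return np.round(A.inv().apply(np.array([x,y,z])-s["tool_pos"]),1),np.round((A.inv()*B).as_rotvec(degrees=True),1)
E
python3 - <<'E'
from h import *
shot("top","t1"); crop("t1",180,145,280,125,2.85,"t1c")
K=viewer.calibration("wrist"); print(K); print(r.sense()["tool_pos"])
E
```

```text
{'camera_matrix': array([[309.70691629,   0.        , 319.08290187],
       [  0.        , 309.70691629, 201.46595652],
       [  0.        ,   0.        ,   1.        ]]), 'rvec': array([-2.27239116, -1.78865242, -0.26932499]), 'tvec': array([-599.77217671,  -39.79795399,  379.65757173])}
[141.16714487 582.75980453 249.46344259]
```

View pics/t1c.png

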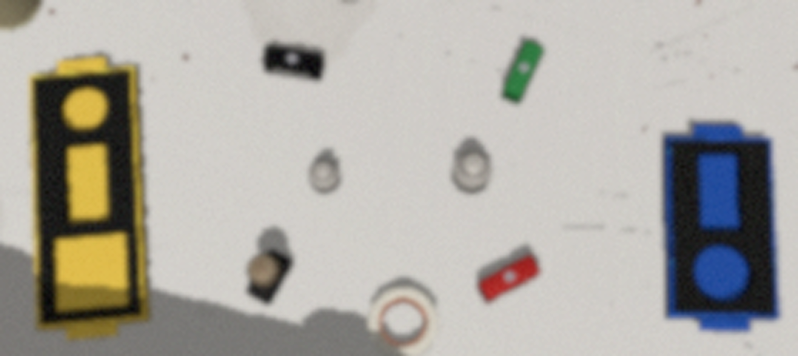

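```bash
python3 - <<'E'
from h import *
def W(pts,z): return np.round(p2w("t1",[(a/2.85+180,b/2.85+145) for a,b in pts],z),1)[:,:2].tolist()
print("yellow corners",W([(32,78),(136,68),(148,320),(40,330)],24))
print("ycut sq,ob,rd (sq corners z24) ",W([(92,272),(88,182),(85,108)],8))
print("blue corners",W([(665,136),(770,138),(777,317),(668,317)],24))
print("bcut",W([(721,272),(718,190)],8))
print("dots red green black",W([(510,275),(523,68),(292,59)],34))
print("red ends",W([(484,291),(536,262)],34)," green",W([(512,98),(534,42)],34),"black",W([(266,57),(322,64)],34))
print("LW knob",W([(472,163)],61),"SW",W([(325,172)],49),"stamp knob",W([(263,268)],86),"base",W([(272,276)],22))
print("roll",W([(403,320)],20))
E
```

```text
yellow corners [[624.0, 369.0], [636.5, 265.4], [384.7, 237.5], [373.1, 340.8]]
ycut sq,ob,rd (sq corners z24)  [[431.9, 298.7], [521.9, 309.2], [598.1, 317.8]]
blue corners [[576.8, -265.0], [576.8, -369.4], [399.4, -368.8], [397.4, -263.6]]
bcut [[444.1, -320.1], [526.2, -319.9]]
dots red green black [[433.8, -110.3], [641.3, -122.9], [646.1, 108.0]]
red ends [[417.9, -85.4], [446.9, -135.4]]  green [[610.1, -112.0], [668.6, -133.9]] black [[647.6, 134.0], [641.5, 77.8]]
LW knob [[537.6, -71.5]] SW [[528.5, 70.2]] stamp knob [[429.3, 122.0]] base [[429.8, 120.1]]
roll [[389.9, -8.1]]
```

```bash
python3 - <<'E'
from h import *
c=viewer.calibration("wrist"); Rm=cv2.Rodrigues(c["rvec"])[0]; C=-Rm.T@c["tvec"].ravel()
s=r.sense(); A=R.from_euler("xyz",s["tcp_rot"],degrees=True)
print("cam in tool",A.inv().apply(C-s["tool_pos"]),"axis",A.inv().apply(Rm.T@[0,0,1]),"imgx",A.inv().apply(Rm.T@[1,0,0]))
print(goal(490,-200,300,120), goal(490,200,300,186))
E
```

```text
cam in tool [  74.73507338    0.56157213 -123.93833903] axis [-2.96568138e-01 -7.42822736e-05  9.55011693e-01] imgx [3.87789188e-04 9.99999905e-01 1.98205096e-04]
(array([-523.4, -678.7,  -49.6]), array([-0.1,  0. , 46.4])) (array([-429.2, -289.9,  -50.2]), array([ -0.1,  -0. , -19.6]))
```

>>> carry_out:
  commands:
    - [[85, -200, -140, -25, 0, 0, -10], [85, -429, -290, -50, 0, 0, -19.6], [85, -429, -290, -50, 0, 0, -19.6], [85, -429, -290, -50, 0, 0, -19.6], [85, -429, -290, -50, 0, 0, -19.6]]

```text
time: 0.78
tool_pos: [351.3, 351.2, 280.5]
tcp_rot: [180.0, 0.0, -174.0]
ft_force: [1.4, 0.7, -0.1]
finger_gap: 84.8
```

>>> carry_out:
  commands:
    - [[85, 0, 0, 0, 0, 0, 0], [85, 0, 0, 0, 0, 0, 0], [85, 0, 0, 0, 0, 0, 0]]

```text
time: 1.15
tool_pos: [349.4, 353.7, 280.1]
tcp_rot: [-180.0, -0.0, -173.9]
ft_force: [-0.2, 0.9, 1.0]
finger_gap: 84.9
```

```bash
python3 - <<'E'
from h import *
print(goal(500,200,300,186))
E
```

```text
(array([-133.5, -168.8,  -20. ]), array([-0. , -0. ,  0.1]))
```

>>> carry_out:
  commands:
    - [[85, -134, -169, -20, 0, 0, 0], [85, -134, -169, -20, 0, 0, 0], [85, -134, -169, -20, 0, 0, 0], [85, -134, -169, -20, 0, 0, 0], [85, -134, -169, -20, 0, 0, 0]]

```text
time: 1.78
tool_pos: [501.9, 198.5, 300.1]
tcp_rot: [-180.0, -0.0, -174.1]
ft_force: [-0.5, 0.6, -0.3]
finger_gap: 84.8
```

>>> carry_out:
  commands:
    - [[85, 0, 0, 0, 0, 0, 0], [85, 0, 0, 0, 0, 0, 0]]

```text
time: 2.02
tool_pos: [500.3, 200.1, 300.3]
tcp_rot: [180.0, -0.0, -173.9]
ft_force: [0.2, -0.8, 0.5]
finger_gap: 85.0
```

```bash
python3 - <<'E'
from h import *
im=shot("wrist","w1"); print(r.sense()["tool_pos"])
g=cv2.resize(im,None,fx=1.25,fy=1.25,interpolation=cv2.INTER_CUBIC); cv2.imwrite("pics/w1v.png",cv2.convertScaleAbs(g,alpha=1.3))
E
```

```text
[500.41261826 199.99468887 300.37891578]
```

View pics/w1v.png

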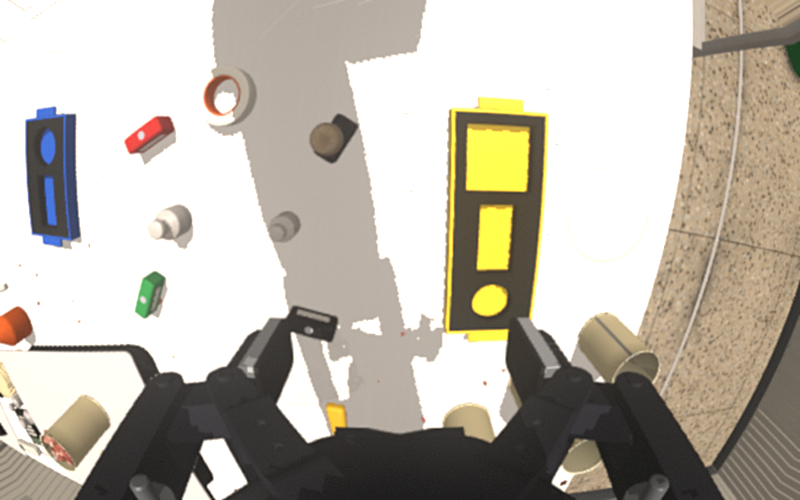

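Wrist view (scaled 1.25): yellow tray corners at (452,110), (546,113), (532,333), (447,331). The knob is at (327,140), the small weight at (282,228), and its stamp base edge runs to (357,122).

```bash
python3 - <<'E'
from h import *
W=lambda p,z: np.round(p2w("w1",np.array(p)/1.25,z),1)[:,:2].tolist()
print("ycorn",W([(452,110),(546,113),(532,333),(447,331)],24))
print("yfloor sq,ob,rd",W([(498,158),(495,238),(490,300)],8))
print("knob",W([(327,140)],82),"SW",W([(275,231)],49),W([(288,226)],0),"LW",W([(160,231)],61))
print("stamp base corners",W([(343,115),(357,125),(334,161)],22))
print("tin",W([(620,368)],0),W([(617,350)],90))
crop("w1",220,80,100,130,4.5,"w1c"); crop("w1",10,80,150,180,3.3,"w1d")
E
```

```text
ycorn [[393.2, 243.3], [379.2, 344.7], [635.9, 379.6], [640.7, 272.6]]
yfloor sq,ob,rd [[436.5, 302.2], [526.4, 313.1], [603.0, 321.5]]
knob [[435.8, 129.7]] SW [[533.1, 75.1]] [[539.5, 75.6]] LW [[542.4, -61.6]]
stamp base corners [[410.1, 133.1], [419.4, 148.5], [458.9, 128.0]]
tin [[703.0, 556.1]] [[619.4, 464.0]]
```

View pics/w1c.png

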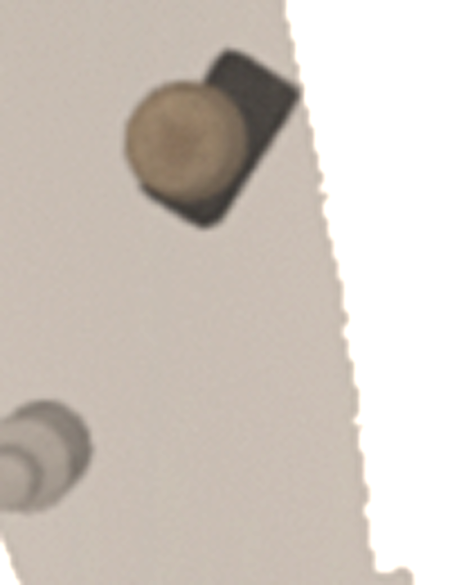

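```bash
python3 - <<'E'
from h import *
W=lambda p,z: np.round(p2w("w1",np.array(p)/4.5+[220,80],z),1)[:,:2].tolist()
print("base top corners",W([(230,50),(300,93),(205,227),(142,187)],22)); print("knob",W([(186,141)],86),"SWbase r",W([(48,450)],10))
shot("scene","s1"); crop("s1",180,140,280,180,2.85,"s1c")
E
```

```text
base top corners [[409.3, 128.7], [420.2, 150.0], [461.2, 126.0], [451.0, 106.4]]
knob [[435.0, 130.1]] SWbase r [[535.6, 78.7]]
```

View pics/s1c.png

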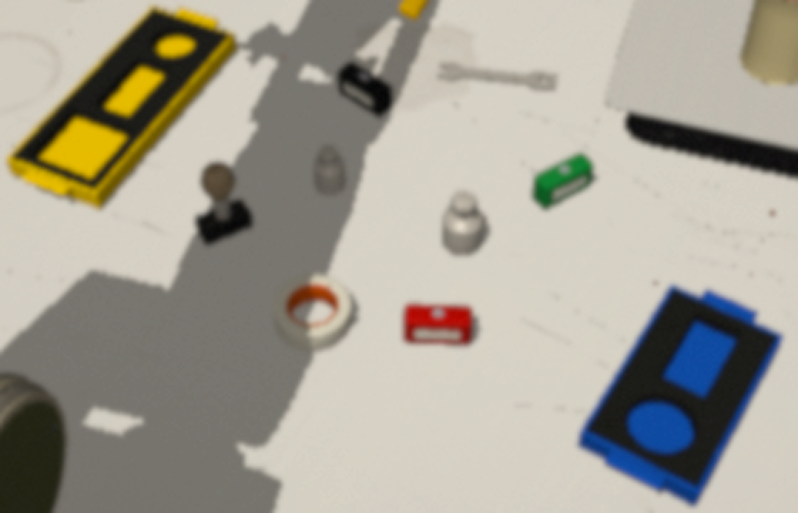

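```bash
python3 - <<'E'
from h import *
W=lambda p,z: np.round(p2w("s1",np.array(p)/2.85+[180,140],z),1)[:,:2]
y=W([(12,160),(155,10),(235,38),(98,195)],24); print("y",y.tolist(),y.mean(0))
b=W([(672,290),(780,338),(693,490),(583,437)],24); print("b",b.tolist(),b.mean(0))
print("dots r g b",W([(438,313),(565,170),(367,71)],34).tolist())
print("knob",W([(218,180)],68).tolist(),"SW top",W([(329,157)],45).tolist(),"LW",W([(464,200)],57).tolist())
print("SW base",W([(330,181)],8).tolist(),"LW base",W([(464,238)],8).tolist())
E
```

```text
y [[379.5, 337.2], [627.0, 364.4], [636.7, 263.5], [389.2, 236.8]] [508.1   300.475]
b [[574.3, -269.4], [576.0, -370.0], [401.0, -365.4], [397.8, -270.4]] [ 487.275 -318.8  ]
dots r g b [[435.4, -110.1], [644.5, -125.0], [659.6, 110.8]]
knob [[435.1, 124.3]] SW top [[530.2, 68.6]] LW [[542.0, -72.6]]
SW base [[532.4, 70.8]] LW base [[539.5, -76.0]]
```

```bash
python3 - <<'E'
from h import *
print(goal(530,70,110,186.4))
E
```

```text
(array([ -15.6, -132.2,  190.5]), array([ 0. , -0. , -0.3]))
```

>>> carry_out:
  commands:
    - [[60, -16, -132, 190, 0, 0, -0.3], [60, -16, -132, 190, 0, 0, -0.3], [60, -16, -132, 190, 0, 0, -0.3], [60, -16, -132, 190, 0, 0, -0.3], [60, -16, -132, 190, 0, 0, -0.3]]

```text
time: 2.75
tool_pos: [528.1, 68.1, 106.9]
tcp_rot: [180.0, -0.4, -173.8]
ft_force: [0.2, 0.5, 1.4]
finger_gap: 59.9
```

>>> carry_out:
  commands:
    - [[60, 0, 0, 0, 0, 0, 0], [60, 0, 0, 0, 0, 0, 0]]

```text
time: 3.0
tool_pos: [532.2, 70.2, 112.8]
tcp_rot: [-180.0, 0.2, -173.6]
ft_force: [0.2, -0.4, 0.7]
finger_gap: 59.9
```

```bash
python3 - <<'E'
from h import *
im=shot("wrist","w2"); s=r.sense(); print(s["tool_pos"],s["tcp_rot"],s["finger_gap"])
crop("w2",100,80,400,300,2,"w2c")
print((w2p("w2",[[530,70,0],[530,70,32],[530,70,49]])-[100,80])*2)
print((w2p("w2",[s["tool_pos"]])-[100,80])*2)
E
```

```text
[532.12238451  70.14465936 112.59311184] [-179.9951385     0.19812695 -173.64794527] 60.14101541205068
[[437.76575232 239.34046143]
 [437.69726301 266.24578283]
 [437.65278408 283.82817876]]
[[437.01244208 391.43982659]]
```

View pics/w2c.png

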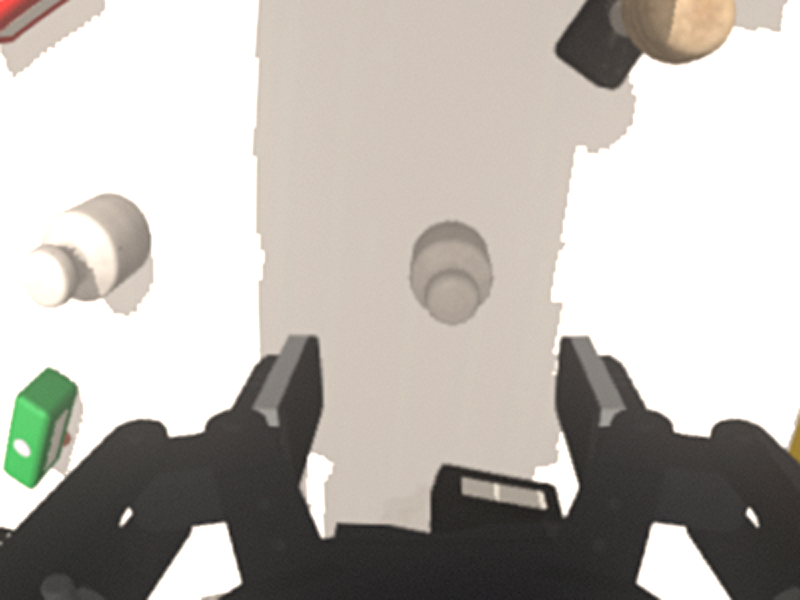

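Small weight's knob is at (453,296), against a finger midline of x≈438. It sits about 4–5 mm further in +y and +x than the fixed cameras said, so I correct for that and grasp.

```bash
python3 - <<'E'
from h import *
s=r.sense(); print(s["tool_pos"],s["tcp_rot"],s["qd"].max())
print(goal(533.5,74,34,186.4))
E
```

```text
[532.12238451  70.14465936 112.59311184] [-179.9951385     0.19812695 -173.64794527] 0.34734066828368027
(array([-1.5,  3.7, 78.6]), array([-0. ,  0.2, -0. ]))
```

>>> carry_out:
  commands:
    - [[60, -1.5, 3.7, 25, 0, 0.2, 0], [60, -1.5, 3.7, 50, 0, 0.2, 0], [60, -1.5, 3.7, 78, 0, 0.2, 0], [60, -1.5, 3.7, 78, 0, 0.2, 0], [60, -1.5, 3.7, 78, 0, 0.2, 0]]

```text
time: 3.68
tool_pos: [533.0, 73.3, 34.1]
tcp_rot: [-180.0, -0.1, -173.7]
ft_force: [0.4, 1.3, 0.1]
finger_gap: 60.2
```

>>> carry_out:
  commands:
    - [[60, 0, 0, 0, 0, 0, 0], [22, 0, 0, 0, 0, 0, 0], [22, 0, 0, 0, 0, 0, 0], [22, 0, 0, 0, 0, 0, 0], [22, 0, 0, 0, 0, 0, 0]]
  grip_force: 40

```text
time: 4.3
tool_pos: [532.6, 73.0, 33.4]
tcp_rot: [180.0, -0.1, -173.7]
ft_force: [-0.7, 0.1, 5.4]
finger_gap: 29.5
```

>>> carry_out:
  commands:
    - [[22, 0, 0, 0, 0, 0, 0], [22, 0, 0, 0, 0, 0, 0]]

```text
time: 4.55
tool_pos: [532.6, 73.0, 33.4]
tcp_rot: [180.0, -0.1, -173.7]
ft_force: [-1.6, 1.1, 6.2]
finger_gap: 29.4
```

```bash
python3 - <<'E'
from h import *
s=r.sense(); print(s["tool_pos"],s["tcp_rot"],s["finger_gap"],s["ft_force"])
im=shot("wrist","w3"); crop("w3",170,180,300,200,2.6,"w3c")
E
```

```text
[532.60576006  73.0462219   33.42792913] [ 1.79996206e+02 -1.28598788e-01 -1.73724156e+02] 29.393592005754634 [-1.64617222  1.10945501  6.16172879]
```

View pics/w3c.png

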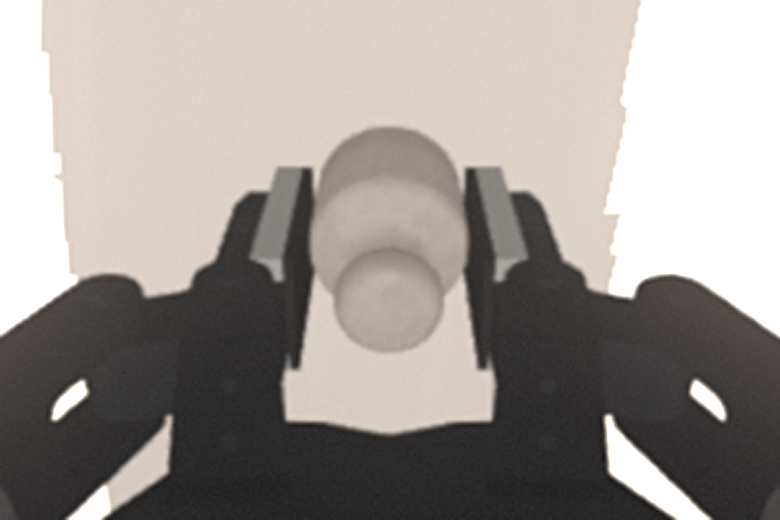

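```bash
python3 - <<'E'
from h import *
t=r.sense()["tool_pos"]
print((w2p("w3",[[t[0],t[1],49],[t[0]+5,t[1],49]])-[170,180])*2.6)
print(goal(597,316,110,186.4))
E
```

```text
[[386.27896034 298.92358972]
 [382.95712477 323.47999168]]
(array([-90.4, 234.5, -76.7]), array([ 0. , -0.1, -0.1]))
```

>>> carry_out:
  commands:
    - [[22, 0, 0, -40, 0, 0, 0], [22, 0, 0, -76, 0, 0, 0], [22, -25, 60, -76, 0, 0, 0], [22, -45, 117, -76, 0, 0, 0], [22, -68, 176, -76, 0, 0, 0]]

```text
time: 5.22
tool_pos: [580.3, 255.6, 108.0]
tcp_rot: [-180.0, -0.2, -173.8]
ft_force: [1.6, -0.3, -2.3]
finger_gap: 29.2
```

>>> carry_out:
  commands:
    - [[22, -22, 58, 0, 0, 0, 0], [22, -22, 58, 0, 0, 0, 0], [22, -22, 58, 0, 0, 0, 0], [22, -22, 58, 0, 0, 0, 0]]

```text
time: 5.72
tool_pos: [595.7, 312.9, 108.0]
tcp_rot: [-180.0, -0.2, -173.8]
ft_force: [0.5, 0.4, -1.5]
finger_gap: 29.4
```

```bash
python3 - <<'E'
from h import *
s=r.sense(); print(s["tool_pos"],s["tcp_rot"],s["finger_gap"],s["ft_force"])
im=shot("wrist","w4"); crop("w4",120,0,400,380,1.55,"w4c")
E
```

```text
[595.6829527  312.89050532 108.01305562] [-179.97244702   -0.23282913 -173.79483218] 29.406777452865704 [ 0.52502225  0.36242693 -1.52979549]
```

View pics/w4c.png

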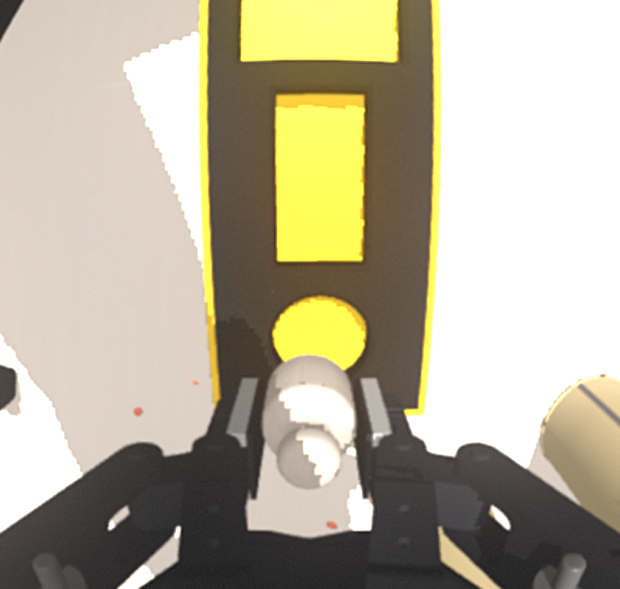

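Over the yellow tray: oblong rim spans x 276–364, y 93–262; round hole spans x 272–367 with its top at 296; foam sides are at x≈208 and 436 (row 200).

```bash
python3 - <<'E'
from h import *
W=lambda p,z: np.round(p2w("w4",np.array(p)/1.55+[120,0],z),1)[:,:2]
a=W([(276,93),(365,93),(363,262),(276,262)],24); print(a.tolist(),a.mean(0))
print("round top,left,right",W([(320,296),(272,335),(367,335)],24).tolist())
print("sides",W([(207,100),(437,100),(212,300),(430,300)],24).tolist())
print("sq near corners",W([(240,62),(398,62)],24).tolist())
E
```

```text
[[490.0, 287.6], [485.6, 325.2], [559.5, 333.3], [563.8, 295.1]] [524.725 310.3  ]
round top,left,right [[577.1, 316.2], [598.0, 296.3], [593.3, 340.0]]
sides [[495.1, 258.1], [483.4, 356.9], [584.3, 267.4], [573.4, 366.8]]
sq near corners [[477.2, 270.6], [469.3, 337.9]]
```

```bash
python3 - <<'E'
from h import *
print(goal(599,317.5,43,186.4))
E
```

```text
(array([-3.9,  4.3, 65.3]), array([-0. , -0.2, -0.2]))
```

>>> carry_out:
  commands:
    - [[22, -4, 4.3, 0, 0, -0.2, -0.2], [22, -4, 4.3, 20, 0, -0.2, -0.2], [22, -4, 4.3, 38, 0, -0.2, -0.2], [22, -4, 4.3, 38, 0, -0.2, -0.2], [22, -4, 4.3, 38, 0, -0.2, -0.2]]

```text
time: 6.4
tool_pos: [598.9, 318.8, 69.6]
tcp_rot: [-180.0, -0.0, -173.5]
ft_force: [0.1, -0.2, -2.0]
finger_gap: 29.6
```

>>> carry_out:
  commands:
    - [[22, 0, 0, 0, 0, 0, 0], [22, 0, 0, 0, 0, 0, 0]]

```text
time: 6.65
tool_pos: [599.7, 319.2, 71.0]
tcp_rot: [180.0, 0.1, -173.5]
ft_force: [0.5, -0.3, -1.9]
finger_gap: 29.3
```

```bash
python3 - <<'E'
from h import *
print(r.sense()["tool_pos"],goal(599,317.5,43,186.4))
E
```

```text
[599.66871816 319.15976526  71.04320315] (array([ 0.9, -1.6, 28. ]), array([0. , 0.1, 0.1]))
```

>>> carry_out:
  commands:
    - [[22, 0.9, -1.6, 10, 0, 0, 0], [22, 0.9, -1.6, 20, 0, 0, 0], [22, 0.9, -1.6, 28, 0, 0, 0], [22, 0.9, -1.6, 28, 0, 0, 0], [22, 0.9, -1.6, 28, 0, 0, 0]]

```text
time: 7.28
tool_pos: [598.2, 317.1, 42.0]
tcp_rot: [-180.0, -0.0, -173.5]
ft_force: [-1.7, -1.1, 2.2]
finger_gap: 29.3
```

>>> carry_out:
  commands:
    - [[22, 0, 0, 0, 0, 0, 0], [22, 0, 0, 0, 0, 0, 0]]

```text
time: 7.52
tool_pos: [598.3, 317.2, 42.0]
tcp_rot: [-180.0, -0.0, -173.5]
ft_force: [-3.2, -0.5, 0.5]
finger_gap: 29.3
```

>>> carry_out:
  commands:
    - [[50, 0, 0, 0, 0, 0, 0], [50, 0, 0, 0, 0, 0, 0], [50, 0, 0, 0, 0, 0, 0], [50, 0, 0, -30, 0, 0, 0], [50, 0, 0, -70, 0, 0, 0]]

```text
time: 8.15
tool_pos: [597.4, 316.6, 111.1]
tcp_rot: [-179.9, -0.2, -173.5]
ft_force: [0.5, -0.1, 1.1]
finger_gap: 49.9
```

>>> carry_out:
  commands:
    - [[60, 0, 0, -20, 0, 0, 0], [60, 0, 0, -20, 0, 0, 0]]

```text
time: 8.4
tool_pos: [599.8, 317.7, 134.3]
tcp_rot: [179.9, 0.2, -173.5]
ft_force: [0.1, 0.1, -0.4]
finger_gap: 60.1
```

```bash
python3 - <<'E'
from h import *
s=r.sense(); print(s["tool_pos"],s["finger_gap"]); shot("wrist","w5")
# stamp: yaw aligned grip estimate, hover
print(goal(433,125,150,186.4))
crop("w5",200,60,260,260,2.2,"w5c")
E
```

```text
[599.76594106 317.73855684 134.25115334] 60.104415651257256
(array([ 186.3, -172.3,  -18.1]), array([0. , 0. , 0.1]))
```

View pics/w5c.png

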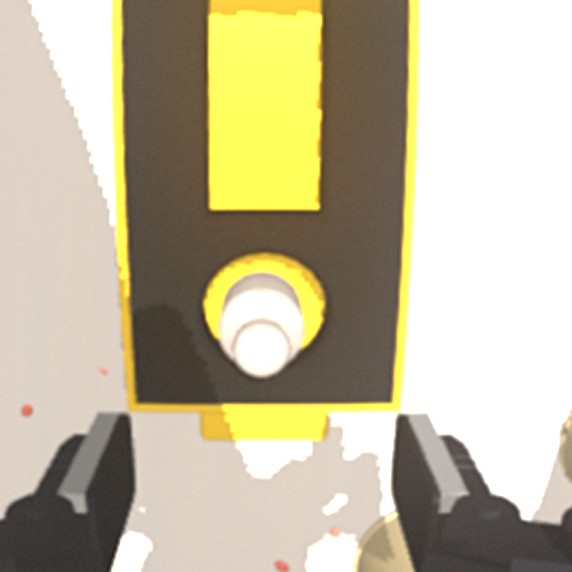

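Small weight is down in its round hole: knob (262,350), hole (264,300), well inside. Next is the stamp.

```bash
python3 - <<'E'
from h import *
print(goal(435,126.5,150,149.6))
E
```

```text
(array([ 184.1, -171.1,  -18.1]), array([ 0. ,  0. , 36.9]))
```

>>> carry_out:
  commands:
    - [[60, 40, -37, -16, 0, 0, 9], [60, 80, -74, -16, 0, 0, 18], [60, 120, -111, -16, 0, 0, 27], [60, 160, -148, -16, 0, 0, 36], [60, 184, -171, -16, 0, 0, 36.9]]

```text
time: 9.07
tool_pos: [431.9, 124.9, 145.4]
tcp_rot: [-179.8, -0.2, 149.4]
ft_force: [-0.0, -0.3, 1.3]
finger_gap: 59.8
```

>>> carry_out:
  commands:
    - [[60, 0, 0, 0, 0, 0, 0], [60, 0, 0, 0, 0, 0, 0], [60, 0, 0, 0, 0, 0, 0]]

```text
time: 9.45
tool_pos: [435.2, 127.1, 147.7]
tcp_rot: [-180.0, -0.0, 149.6]
ft_force: [0.1, 0.8, 0.2]
finger_gap: 60.1
```

```bash
python3 - <<'E'
from h import *
s=r.sense(); print(s["tool_pos"],s["tcp_rot"])
im=shot("wrist","w6"); h=cv2.cvtColor(im,cv2.COLOR_BGR2HSV)
c0=w2p("w6",[[435,127,86]])[0]; print("pred",c0)
m=cv2.inRange(h,(8,70,60),(25,200,255)); n,l,st,ce=cv2.connectedComponentsWithStats(m)
for i in range(1,n):
    if st[i,4]>200: print(st[i],ce[i],p2w("w6",[ce[i]],70).round(1))
crop("w6",170,90,300,300,1.9,"w6c")
E
```

```text
[435.22436702 127.11150097 147.73514277] [-1.79982698e+02 -3.34219994e-02  1.49621804e+02]
pred [317.49555694 226.94381   ]
[606   0  34  25 305] [624.50491803  11.15737705] [[407.6 491.7  70. ]]
[616  19  24  45 361] [629.26592798  39.17174515] [[434.8 480.5  70. ]]
[  407    28   176   262 11122] [491.78286279 135.69636756] [[445.  266.8  70. ]]
[ 613  169   27   56 1112] [627.4442446  196.50539568] [[583.4 415.6  70. ]]
[ 296  197   42   45 1454] [316.13823934 218.83081155] [[434.8 125.9  70. ]]
[153 207  43  46 737] [171.11397558 233.47489824] [[389.7  22.9  70. ]]
[ 578  244   62   83 3488] [613.21502294 280.46158257] [[685.2 385.   70. ]]
[ 540  312   75   84 3475] [576.03107914 352.52316547] [[774.3 320.2  70. ]]
```

View pics/w6c.png

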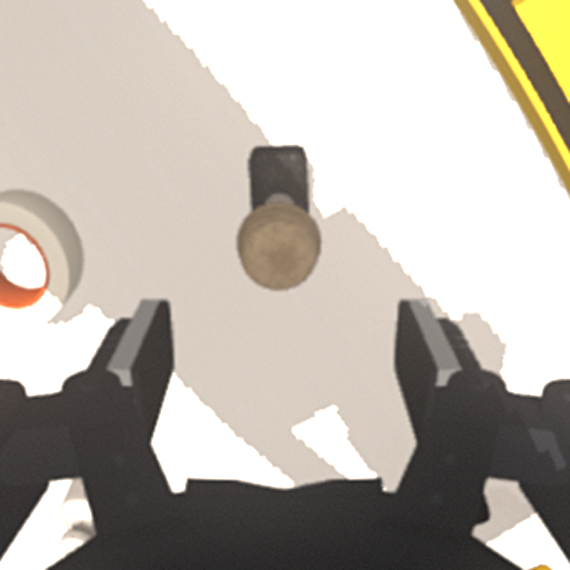

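Stamp: knob at (279,245), base aligned with the tool x-axis and midway between the fingers. Descending.

>>> carry_out:
  commands:
    - [[60, 0, 0.6, 25, 0, 0, 0], [60, 0, 0.6, 50, 0, 0, 0], [60, 0, 0.6, 77, 0, 0, 0], [60, 0, 0.6, 77, 0, 0, 0], [60, 0, 0.6, 77, 0, 0, 0]]

```text
time: 10.12
tool_pos: [435.8, 127.4, 72.0]
tcp_rot: [180.0, 0.0, 149.6]
ft_force: [-0.4, -0.2, 0.6]
finger_gap: 60.1
```

>>> carry_out:
  commands:
    - [[25, 0, 0, 0, 0, 0, 0], [25, 0, 0, 0, 0, 0, 0], [25, 0, 0, 0, 0, 0, 0], [25, 0, 0, 0, 0, 0, 0], [25, 0, 0, 0, 0, 0, 0]]

```text
time: 10.75
tool_pos: [436.3, 127.3, 72.6]
tcp_rot: [179.9, 0.1, 149.6]
ft_force: [-0.7, -0.4, 5.0]
finger_gap: 28.2
```

```bash
python3 - <<'E'
from h import *
s=r.sense(); print(s["tool_pos"],s["finger_gap"],s["ft_force"])
# yellow tray centre est (511,308) yaw 6.4 -> square centre
a=np.deg2rad(6.4); c=np.array([511,308])-76*np.array([np.cos(a),np.sin(a)]); print(c,goal(*c,150,186.4))
E
```

```text
[436.30356547 127.25563403  72.56709751] 28.192945431665954 [-0.65290179 -0.40303827  5.01750239]
[435.47363814 299.52836115] (array([ 87.8, 148.3, -77.4]), array([  0.1,   0.1, -36.8]))
```

>>> carry_out:
  commands:
    - [[25, 0, 0, -30, 0, 0, 0], [25, 0, 0, -70, 0, 0, 0], [25, 25, 42, -77, 0, 0, -9], [25, 50, 84, -77, 0, 0, -18], [25, 75, 126, -77, 0, 0, -27]]

```text
time: 11.38
tool_pos: [434.5, 275.2, 148.9]
tcp_rot: [180.0, 0.1, 176.8]
ft_force: [-0.3, -0.4, 0.4]
finger_gap: 28.4
```

>>> carry_out:
  commands:
    - [[25, 0, 0, 0, 0, 0, 0], [25, 0, 0, 0, 0, 0, 0]]

```text
time: 11.62
tool_pos: [434.1, 273.5, 148.0]
tcp_rot: [-180.0, -0.0, 176.6]
ft_force: [0.3, 0.7, -0.4]
finger_gap: 28.5
```

```bash
python3 - <<'E'
from h import *
s=r.sense(); print(s["tool_pos"],s["finger_gap"],s["ft_force"])
print(goal(435.5,299.5,150,186.4))
E
```

```text
[434.13471228 273.47533416 148.02669474] 28.495934738051922 [ 0.27670483  0.66388925 -0.38816087]
(array([ 0.2, 26.1, -2. ]), array([-0. , -0. , -9.8]))
```

>>> carry_out:
  commands:
    - [[25, 0, 26, 0, 0, 0, -9.8], [25, 0, 26, 0, 0, 0, -9.8], [25, 0, 26, 20, 0, 0, -9.8], [25, 0, 26, 40, 0, 0, -9.8], [25, 0, 26, 40, 0, 0, -9.8]]

```text
time: 12.25
tool_pos: [434.7, 297.6, 106.4]
tcp_rot: [-179.9, -0.2, -173.8]
ft_force: [-0.1, -0.2, -0.0]
finger_gap: 28.8
```

>>> carry_out:
  commands:
    - [[25, 0, 0, 0, 0, 0, 0], [25, 0, 0, 0, 0, 0, 0]]

```text
time: 12.5
tool_pos: [436.7, 299.7, 109.4]
tcp_rot: [180.0, 0.1, -173.7]
ft_force: [0.7, 0.5, 0.3]
finger_gap: 28.6
```

```bash
python3 - <<'E'
from h import *
s=r.sense(); print(s["tool_pos"],s["tcp_rot"],s["finger_gap"],s["ft_force"])
print(goal(435.5,299.5,81,186.4)); shot("wrist","w7"); crop("w7",150,40,300,300,1.9,"w7c")
E
```

```text
[436.692609   299.69592204 109.40286811] [ 1.79962085e+02  9.81390010e-02 -1.73683506e+02] 28.57637857612549 [0.71913132 0.54092677 0.26622359]
(array([ 1.3, -0.1, 28.4]), array([ 0. ,  0.1, -0.1]))
```

View pics/w7c.png

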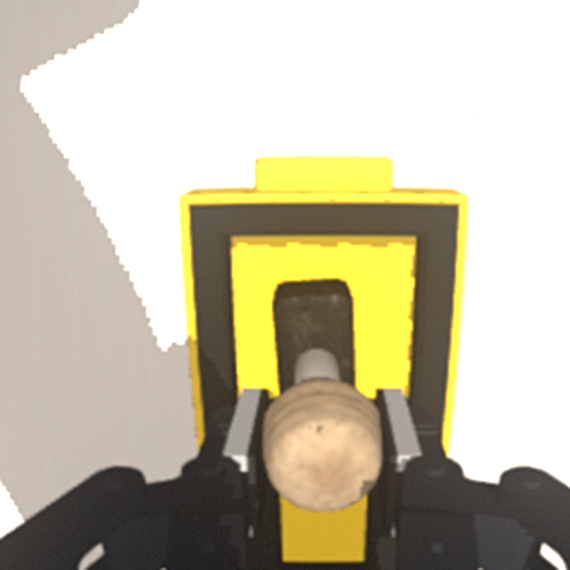

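Stamp hangs over the square hole (rim x 231–416); its base (275–352) is about 3 mm left of centre, so I shift +2 and lower.

>>> carry_out:
  commands:
    - [[25, 1.3, 2, 10, 0, 0, 0], [25, 1.3, 2, 20, 0, 0, 0], [25, 1.3, 2, 28, 0, 0, 0], [25, 1.3, 2, 28, 0, 0, 0], [25, 1.3, 2, 28, 0, 0, 0]]

```text
time: 13.18
tool_pos: [434.7, 301.6, 80.6]
tcp_rot: [-180.0, 0.0, -173.6]
ft_force: [-1.5, -1.8, 8.1]
finger_gap: 28.3
```

>>> carry_out:
  commands:
    - [[25, 0, 0, 0, 0, 0, 0], [25, 0, 0, 0, 0, 0, 0]]

```text
time: 13.42
tool_pos: [434.7, 301.6, 80.6]
tcp_rot: [-180.0, 0.0, -173.6]
ft_force: [-2.3, -2.5, 7.8]
finger_gap: 28.5
```

Contact at the expected height. Release and rise.

>>> carry_out:
  commands:
    - [[55, 0, 0, 0, 0, 0, 0], [55, 0, 0, 0, 0, 0, 0], [55, 0, 0, 0, 0, 0, 0], [55, 0, 0, -35, 0, 0, 0], [55, 0, 0, -75, 0, 0, 0]]

```text
time: 14.05
tool_pos: [433.6, 301.0, 154.8]
tcp_rot: [-179.9, -0.1, -173.6]
ft_force: [0.3, 0.9, 0.0]
finger_gap: 55.0
```

>>> carry_out:
  commands:
    - [[55, 0, 0, -15, 0, 0, 0], [55, 0, 0, -15, 0, 0, 0], [55, 0, 0, -15, 0, 0, 0]]

```text
time: 14.42
tool_pos: [433.5, 301.0, 168.3]
tcp_rot: [-179.9, -0.1, -173.6]
ft_force: [0.5, 0.2, -0.3]
finger_gap: 55.1
```

```bash
python3 - <<'E'
from h import *
s=r.sense(); print(s["tool_pos"],s["finger_gap"],s["ft_force"])
im=shot("wrist","w8"); h=cv2.cvtColor(im,cv2.COLOR_BGR2HSV)
m=cv2.inRange(h,(8,50,60),(22,190,255)); n,l,st,ce=cv2.connectedComponentsWithStats(m)
for i in range(1,n):
    if st[i,4]>300: print(st[i],ce[i],p2w("w8",[ce[i]],78).round(1))
print("pred knob",w2p("w8",[[435.5,299.5,78]]))
# green hover
print(goal(646,-120,170,-20.4+180))
E
```

```text
[433.52989421 301.01256425 168.30493292] 55.091138161650285 [ 0.48175628  0.20854306 -0.3261963 ]
[568   0  30  37 981] [582.34148828  16.93476045] [[224.  518.5  78. ]]
[ 600    0   40   31 1102] [618.77495463  13.51814882] [[191.6 581.7  78. ]]
[  524    42   116   348 19226] [597.57848746 224.76568189] [[418.  593.3  78. ]]
[ 500   46   98  291 9634] [556.08490762 186.25358107] [[387.5 508.7  78. ]]
[ 44 112  25  40 532] [ 54.57142857 132.22556391] [[386.5  52.8  78. ]]
[ 261  141  115  202 8020] [322.60299252 197.94027431] [[422.3 302.4  78. ]]
[ 418  341   56   59 1337] [441.06207928 370.7157816 ] [[599.2 451.2  78. ]]
[  0 363  31  37 846] [ 12.37115839 383.31560284] [[ 913.3 -319.4   78. ]]
pred knob [[316.61677844 214.61821555]]
(array([-164.5, -441.9,   -1.9]), array([-0.1, -0.1, 26.8]))
```

>>> carry_out:
  commands:
    - [[60, -21, -56, 0, 0, 0, 0], [60, -42, -112, 0, 0, 0, 9], [60, -63, -168, 0, 0, 0, 18], [60, -84, -224, 0, 0, 0, 26.8], [60, -105, -280, 0, 0, 0, 26.8]]

```text
time: 15.1
tool_pos: [569.6, 33.1, 168.4]
tcp_rot: [-180.0, -0.1, 159.4]
ft_force: [0.8, 1.1, -0.1]
finger_gap: 60.2
```

>>> carry_out:
  commands:
    - [[60, 0, 0, 0, 0, 0, 0]]

```text
time: 15.22
tool_pos: [570.3, 30.8, 168.3]
tcp_rot: [-179.9, -0.1, 159.3]
ft_force: [-0.6, 1.1, 0.3]
finger_gap: 59.9
```

```bash
python3 - <<'E'
from h import *
print(r.sense()["tool_pos"],goal(645,-121,150,159.6))
E
```

```text
[570.2656024   30.82576601 168.32980552] (array([-123.6, -115.6,   18.3]), array([-0.1, -0.1, -0.3]))
```

>>> carry_out:
  commands:
    - [[60, -41, -38, 16, 0, 0, 0], [60, -82, -76, 32, 0, 0, 0], [60, -124, -116, 48, 0, 0, 0], [60, -124, -116, 48, 0, 0, 0], [60, -124, -116, 48, 0, 0, 0]]

```text
time: 15.85
tool_pos: [644.6, -116.1, 120.6]
tcp_rot: [180.0, -0.2, 159.6]
ft_force: [0.4, 0.3, 1.4]
finger_gap: 60.2
```

>>> carry_out:
  commands:
    - [[60, 0, 0, 0, 0, 0, 0], [60, 0, 0, 0, 0, 0, 0]]

```text
time: 16.1
tool_pos: [645.7, -115.8, 123.0]
tcp_rot: [180.0, 0.1, 159.7]
ft_force: [-0.1, -0.0, 0.3]
finger_gap: 60.1
```

```bash
cat >> h.py <<'E'
def mask(f,lo,hi,minA=150):
    h=cv2.cvtColor(cv2.imread(f"pics/{f}.png"),cv2.COLOR_BGR2HSV); m=cv2.inRange(h,lo,hi)
    n,l,st,ce=cv2.connectedComponentsWithStats(m); return [(l==i) for i in range(1,n) if st[i,4]>minA]
def block(f,m,L=60,Wd=22,H=34,x0=(0,0,0)):
    """fit an upright block's silhouette (filled convex hull) to a mask: x,y,yaw"""
    from scipy.optimize import minimize
    hull=cv2.convexHull(np.argwhere(m)[:,::-1].astype(np.int32)); k=4
    T=cv2.fillPoly(np.zeros((400*k,640*k),np.uint8),[(hull*k).astype(np.int32)],1)
    def cost(p):
        c,s=np.cos(np.deg2rad(p[2])),np.sin(np.deg2rad(p[2]))
        P=[[p[0]+c*a-s*b,p[1]+s*a+c*b,z] for a in(-L/2,L/2) for b in(-Wd/2,Wd/2) for z in(0,H)]
        q=cv2.convexHull((w2p(f,P)*k).astype(np.float32)).astype(np.int32)
        return int((cv2.fillPoly(np.zeros_like(T),[q],1)!=T).sum())/T.sum()
    S=np.array(x0)+np.array([[0,0,0],[8,0,0],[0,8,0],[0,0,8]])
    o=minimize(cost,x0,method="Nelder-Mead",options=dict(initial_simplex=S,xatol=.1,fatol=1e-4)); return o.x.round(1),round(o.fun,3)
E
python3 - <<'E'
from h import *
s=r.sense(); print(s["tool_pos"],s["tcp_rot"])
shot("wrist","w9")
for m in mask("w9",(45,80,30),(85,255,255)): print(m.sum(),np.argwhere(m).mean(0)[::-1],block("w9",m,x0=(645,-121,-20.5)))
E
```

```text
[ 645.71714496 -115.81522516  122.97368443] [1.79986415e+02 5.83767090e-02 1.59668813e+02]
2002 [311.94855145 209.1968032 ] (array([ 648.8, -122. ,  -20.9]), np.float64(0.189))
```

```bash
python3 - <<'E'
from h import *
m=mask("w9",(45,80,30),(85,255,255))[0]
p=np.argwhere(m); print(p.min(0),p.max(0))
for d in [(60,22,34),(54,20,30),(56,22,24),(60,22,24),(60,18,30),(52,22,34),(56,18,26)]: print(d,block("w9",m,*d,x0=(646,-121,-20.5)))
E
```

```text
[170 297] [250 327]
(60, 22, 34) (array([ 648.4, -122. ,  -24.2]), np.float64(0.192))
(54, 20, 30) (array([ 647.8, -121.7,  -23.9]), np.float64(0.053))
(56, 22, 24) (array([ 649.1, -122.4,  -24.2]), np.float64(0.099))
(60, 22, 24) (array([ 649.1, -122.1,  -24.1]), np.float64(0.073))
(60, 18, 30) (array([ 647.9, -122.1,  -24.5]), np.float64(0.139))
(52, 22, 34) (array([ 646.6, -121.1,  -21.8]), np.float64(0.133))
(56, 18, 26) (array([ 647.6, -122.1,  -24.1]), np.float64(0.146))
```

```bash
python3 - <<'E'
from h import *
print(goal(647,-121.3,33,157))
E
```

```text
(array([-2.9, -4.6, 89.9]), array([0. , 0.1, 2.7]))
```

>>> carry_out:
  commands:
    - [[60, -2.9, -4.6, 10, 0, 0, 2.7], [60, -2.9, -4.6, 40, 0, 0, 2.7], [60, -2.9, -4.6, 70, 0, 0, 2.7], [60, -2.9, -4.6, 89, 0, 0, 2.7], [60, -2.9, -4.6, 89, 0, 0, 2.7]]

```text
time: 16.77
tool_pos: [645.3, -121.8, 31.5]
tcp_rot: [-180.0, -0.2, 156.9]
ft_force: [0.5, -0.4, 0.5]
finger_gap: 60.2
```

>>> carry_out:
  commands:
    - [[60, 0, 0, 0, 0, 0, 0], [16, 0, 0, 0, 0, 0, 0], [16, 0, 0, 0, 0, 0, 0], [16, 0, 0, 0, 0, 0, 0], [16, 0, 0, 0, 0, 0, 0]]

```text
time: 17.4
tool_pos: [647.5, -122.7, 34.4]
tcp_rot: [180.0, 0.1, 156.9]
ft_force: [-1.2, 0.6, 6.0]
finger_gap: 21.1
```

>>> carry_out:
  commands:
    - [[16, 0, 0, 0, 0, 0, 0], [16, 0, 0, 0, 0, 0, 0]]

```text
time: 17.65
tool_pos: [647.6, -122.6, 34.4]
tcp_rot: [180.0, 0.1, 156.9]
ft_force: [-0.9, 0.6, 5.7]
finger_gap: 20.7
```

```bash
python3 - <<'E'
from h import *
s=r.sense(); print(s["tool_pos"],s["tcp_rot"],s["finger_gap"],s["ft_force"]); shot("wrist","w10")
for m in mask("w10",(45,80,30),(85,255,255)): print(m.sum(),block("w10",m,54,20,30,x0=(647,-121.3,-23)))
print(goal(524,309.3,130,186.4))
E
```

```text
[ 647.55802963 -122.6390165    34.4301111 ] [1.79982712e+02 1.11245045e-01 1.56874375e+02] 20.696975644745766 [-0.89710094  0.64842318  5.68657829]
5119 (array([ 646.8, -121.2,  -23.1]), np.float64(0.099))
(array([283.1, 348.7, -96. ]), array([ -0. ,   0.1, -29.5]))
```

>>> carry_out:
  commands:
    - [[16, 0, 0, -45, 0, 0, 0], [16, 0, 0, -95, 0, 0, 0], [16, 36, 45, -95, 0, 0, -9], [16, 72, 90, -95, 0, 0, -18], [16, 110, 135, -95, 0, 0, -27]]

```text
time: 18.32
tool_pos: [597.8, 46.3, 128.1]
tcp_rot: [180.0, -0.0, -175.9]
ft_force: [1.3, 1.1, -0.4]
finger_gap: 21.1
```

>>> carry_out:
  commands:
    - [[16, 0, 0, 0, 0, 0, 0]]

```text
time: 18.45
tool_pos: [597.0, 48.9, 127.8]
tcp_rot: [179.9, -0.1, -175.8]
ft_force: [0.4, -0.7, 0.3]
finger_gap: 21.1
```

```bash
python3 - <<'E'
from h import *
s=r.sense(); print(s["tool_pos"],s["tcp_rot"],s["finger_gap"]); print(goal(524,309.3,110,186.4))
E
```

```text
[596.97208051  48.8702759  127.80001932] [ 1.79936107e+02 -7.13409980e-02 -1.75757044e+02] 21.1373668115341
(array([ 53.5, 265.1,  18.2]), array([ 0.1, -0.1, -2.2]))
```

>>> carry_out:
  commands:
    - [[16, 12, 60, 0, 0, 0, -2.2], [16, 24, 120, 0, 0, 0, -2.2], [16, 36, 180, 0, 0, 0, -2.2], [16, 48, 240, 8, 0, 0, -2.2], [16, 53.5, 265, 18, 0, 0, -2.2]]

```text
time: 19.08
tool_pos: [526.8, 308.1, 110.2]
tcp_rot: [180.0, 0.0, -173.9]
ft_force: [0.9, -0.6, -0.5]
finger_gap: 21.2
```

>>> carry_out:
  commands:
    - [[16, 0, 0, 20, 0, 0, 0], [16, 0, 0, 35, 0, 0, 0], [16, 0, 0, 35, 0, 0, 0], [16, 0, 0, 35, 0, 0, 0]]

```text
time: 19.58
tool_pos: [527.9, 304.7, 75.4]
tcp_rot: [-180.0, 0.0, -174.0]
ft_force: [0.5, 0.5, -0.4]
finger_gap: 20.8
```

```bash
python3 - <<'E'
from h import *
s=r.sense(); print(s["tool_pos"],s["tcp_rot"],s["finger_gap"]); print(goal(524,309.3,43,186.4))
shot("wrist","w11"); crop("w11",150,0,300,380,1.55,"w11c")
E
```

```text
[527.94587483 304.73014044  75.41984458] [-1.79999817e+02  1.07435171e-02 -1.74024824e+02] 20.82237072342775
(array([ 3.5,  5. , 32.4]), array([-0. ,  0. , -0.4]))
```

View pics/w11c.png

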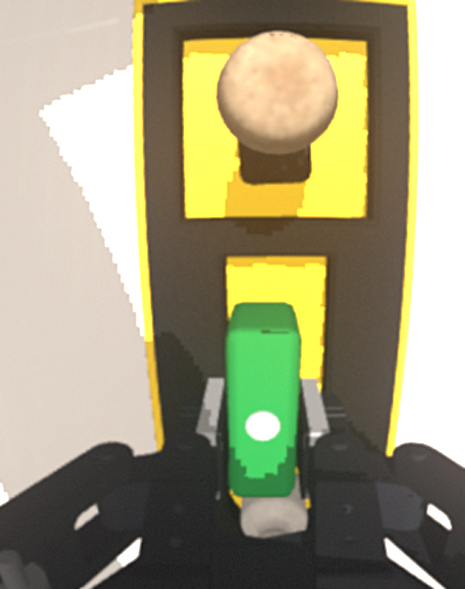

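Stamp sits in its square hole. The green piece is above the oblong hole (x 226–326) with its middle at 263, so it needs about +5 mm along tool y, as computed.

>>> carry_out:
  commands:
    - [[16, 3.5, 5, 0, 0, 0, -0.4], [16, 3.5, 5, 10, 0, 0, -0.4], [16, 3.5, 5, 22, 0, 0, -0.4], [16, 3.5, 5, 32, 0, 0, -0.4], [16, 3.5, 5, 32, 0, 0, -0.4]]

```text
time: 20.25
tool_pos: [523.0, 310.2, 42.3]
tcp_rot: [-180.0, -0.0, -173.5]
ft_force: [0.6, 1.0, -0.0]
finger_gap: 21.2
```

>>> carry_out:
  commands:
    - [[16, 0, 0, 0, 0, 0, 0], [16, 0, 0, 0, 0, 0, 0]]

```text
time: 20.5
tool_pos: [523.1, 310.2, 42.8]
tcp_rot: [-180.0, -0.0, -173.5]
ft_force: [0.2, -0.0, -0.3]
finger_gap: 21.1
```

>>> carry_out:
  commands:
    - [[45, 0, 0, 0, 0, 0, 0], [45, 0, 0, 0, 0, 0, 0], [45, 0, 0, 0, 0, 0, 0], [45, 0, 0, -40, 0, 0, 0], [45, 0, 0, -95, 0, 0, 0]]

```text
time: 21.12
tool_pos: [521.7, 309.5, 137.1]
tcp_rot: [-179.9, -0.2, -173.5]
ft_force: [0.3, 0.1, 0.5]
finger_gap: 45.0
```

>>> carry_out:
  commands:
    - [[60, 0, 0, -30, 0, 0, 0], [60, 0, 0, -30, 0, 0, 0], [60, 0, 0, -30, 0, 0, 0]]

```text
time: 21.5
tool_pos: [522.8, 310.1, 167.2]
tcp_rot: [-180.0, -0.1, -173.5]
ft_force: [0.3, -0.5, -0.6]
finger_gap: 59.8
```

```bash
python3 - <<'E'
from h import *
s=r.sense(); print(s["tool_pos"],s["finger_gap"],s["ft_force"]); shot("wrist","w12")
for m in mask("w12",(45,80,30),(85,255,255)): print(m.sum(),block("w12",m,54,20,30,x0=(524,309,6.4)))
# same with block raised by 8: shift camera z
print(goal(543,-71,140,180))
E
```

```text
[522.77535313 310.06210128 167.20328129] 59.76824244872209 [ 0.25895734 -0.48257645 -0.61572562]
1536 (array([526.3, 310.7,   5.8]), np.float64(0.102))
(array([  22.4, -380.7,   26.8]), array([-0.1, -0.1,  6.5]))
```

>>> carry_out:
  commands:
    - [[60, 4, -62, 0, 0, 0, 3], [60, 8, -124, 0, 0, 0, 6.5], [60, 12, -186, 10, 0, 0, 6.5], [60, 16, -248, 20, 0, 0, 6.5], [60, 18, -308, 26, 0, 0, 6.5]]

```text
time: 22.18
tool_pos: [538.4, 0.5, 139.8]
tcp_rot: [180.0, -0.2, 180.0]
ft_force: [1.6, 0.5, -0.1]
finger_gap: 60.0
```

>>> carry_out:
  commands:
    - [[60, 11, -73, 0, 0, 0, 0], [60, 11, -73, 0, 0, 0, 0], [60, 11, -73, 0, 0, 0, 0], [60, 11, -73, 0, 0, 0, 0]]

```text
time: 22.68
tool_pos: [528.9, -69.3, 141.5]
tcp_rot: [180.0, -0.1, -180.0]
ft_force: [0.3, -0.7, 0.0]
finger_gap: 59.6
```

```bash
python3 - <<'E'
from h import *
s=r.sense(); print(s["tool_pos"],s["tcp_rot"],s["finger_gap"]); shot("wrist","w13"); crop("w13",0,20,400,300,2,"w13c")
print((w2p("w13",[[543,-71,61],[543,-71,0],[443,-317,24],[524,-317,24]])-[0,20])*2)
E
```

```text
[528.90007839 -69.27324835 141.53893571] [ 1.79957281e+02 -5.46007774e-02 -1.79952906e+02] 59.57729746799278
[[632.30194218 430.33701595]
 [633.41967263 376.60396175]
 [135.44053069 195.71020434]
 [155.41998655 352.97901222]]
```

View pics/w13c.png

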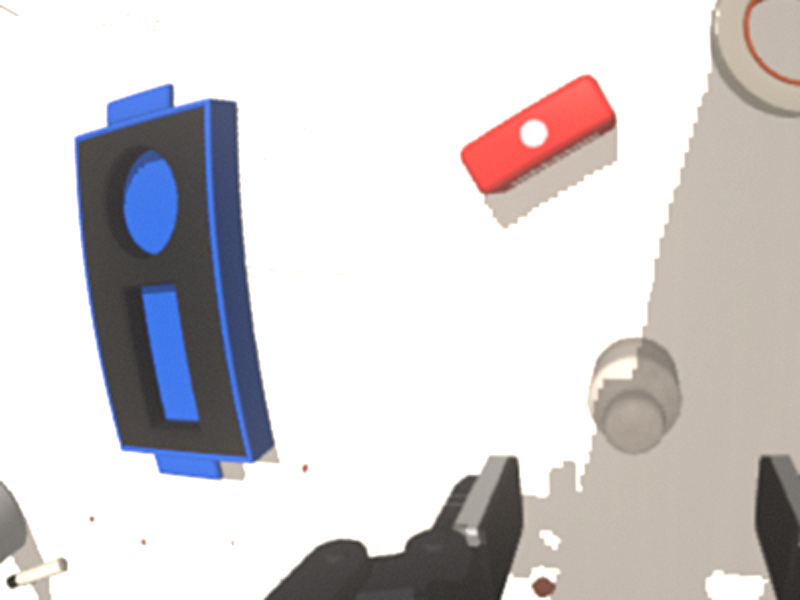

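Large weight's knob is at (634,421); the red piece's dot is at (534,133). Blue tray rim corners are at (78,138), (208,101), (245,460), (122,447).

```bash
python3 - <<'E'
from h import *
W=lambda p,z: np.round(p2w("w13",np.array(p)/2+[0,20],z),1)[:,:2]
b=W([(78,138),(208,101),(245,460),(122,447)],24); print(b.tolist(),b.mean(0))
print("LW",W([(634,421)],61)); print("dot",W([(534,133)],34))
for m in mask("w13",(0,120,60),(8,255,255)): print(m.sum(),block("w13",m,54,20,30,x0=(436,-108,-60)))
print(goal(540.5,-70.3,37,180))
E
```

```text
[[405.3, -364.3], [405.0, -264.0], [580.8, -268.1], [580.1, -366.1]] [ 492.8   -315.625]
LW [[539.4 -70.4]]
dot [[ 437.1 -107.5]]
762 (array([463.5, -96. , -87.5]), np.float64(1.807))
1951 (array([ 435.8, -107.5,  -60.8]), np.float64(0.071))
793 (array([463.5, -96. , -87.5]), np.float64(2.298))
(array([-11.5,  -1.2, 104.7]), array([ 0. , -0. ,  0.1]))
```

>>> carry_out:
  commands:
    - [[65, -11.3, -1.2, 20, 0, 0, 0], [65, -11.3, -1.2, 50, 0, 0, 0], [65, -11.3, -1.2, 80, 0, 0, 0], [65, -11.3, -1.2, 104, 0, 0, 0], [65, -11.3, -1.2, 104, 0, 0, 0]]

```text
time: 23.35
tool_pos: [538.5, -70.1, 35.9]
tcp_rot: [179.9, -0.3, -179.9]
ft_force: [-0.2, -0.1, 0.0]
finger_gap: 65.2
```

>>> carry_out:
  commands:
    - [[65, 0, 0, 0, 0, 0, 0], [30, 0, 0, 0, 0, 0, 0], [30, 0, 0, 0, 0, 0, 0], [30, 0, 0, 0, 0, 0, 0], [30, 0, 0, 0, 0, 0, 0]]
  grip_force: 50

```text
time: 23.98
tool_pos: [541.6, -72.0, 39.8]
tcp_rot: [-180.0, 0.2, 180.0]
ft_force: [-1.3, 2.1, 6.8]
finger_gap: 36.8
```

>>> carry_out:
  commands:
    - [[30, 0, 0, 0, 0, 0, 0], [30, 0, 0, 0, 0, 0, 0]]

```text
time: 24.22
tool_pos: [541.6, -72.0, 39.8]
tcp_rot: [-180.0, 0.2, 180.0]
ft_force: [-0.7, 2.4, 6.4]
finger_gap: 37.0
```

```bash
python3 - <<'E'
from h import *
s=r.sense(); print(s["tool_pos"],s["tcp_rot"],s["finger_gap"],s["ft_force"])
print(goal(445.5,-315.5,130,180))
E
```

```text
[541.59082949 -72.04600263  39.81446508] [-1.79988246e+02  1.51291574e-01  1.79970512e+02] 36.995857456800785 [-0.65512992  2.44227393  6.35886434]
(array([  95.7, -243.5,  -90.4]), array([-0. ,  0.2, -0. ]))
```

>>> carry_out:
  commands:
    - [[30, 0, 0, -45, 0, 0, 0], [30, 0, 0, -90, 0, 0, 0], [30, 22, -56, -90, 0, 0, 0], [30, 44, -112, -90, 0, 0, 0], [30, 66, -168, -90, 0, 0, 0]]

```text
time: 24.85
tool_pos: [473.2, -241.1, 128.1]
tcp_rot: [180.0, -0.0, -180.0]
ft_force: [2.0, -0.2, -4.0]
finger_gap: 37.3
```

>>> carry_out:
  commands:
    - [[30, 28, -74, 0, 0, 0, 0], [30, 28, -74, 0, 0, 0, 0], [30, 28, -74, 15, 0, 0, 0], [30, 28, -74, 30, 0, 0, 0], [30, 28, -74, 30, 0, 0, 0]]

```text
time: 25.48
tool_pos: [445.3, -311.3, 95.3]
tcp_rot: [179.8, -0.2, -179.9]
ft_force: [0.6, 0.5, -4.2]
finger_gap: 37.3
```

```bash
python3 - <<'E'
from h import *
s=r.sense(); print(s["tool_pos"],s["tcp_rot"],s["finger_gap"],s["ft_force"]); shot("wrist","w14"); crop("w14",120,0,400,380,1.55,"w14c")
print((w2p("w14",[[445.5,-315.5,24]])-[120,0])*1.55)
E
```

```text
[ 445.26145317 -311.25734306   95.26283074] [ 179.79321678   -0.21885803 -179.92156177] 37.27055378115246 [ 0.60326943  0.50061447 -4.20221143]
[[297.5154258  344.16535511]]
```

View pics/w14c.png

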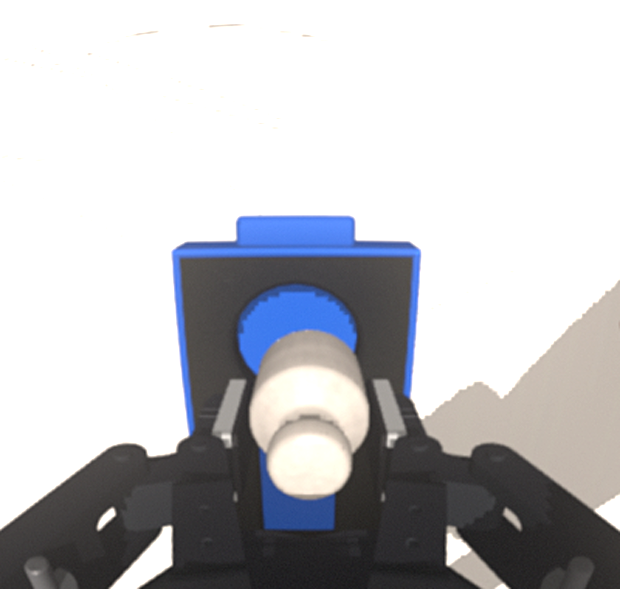

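```bash
python3 - <<'E'
from h import *
W=lambda p,z: np.round(p2w("w14",np.array(p)/1.55+[120,0],z),1)[:,:2].tolist()
print(W([(297,284),(237,340),(357,340)],24),"corners",W([(174,255),(419,255)],24)); print(goal(445.5,-315,49,180))
E
```

```text
[[418.6, -315.6], [443.7, -342.0], [443.6, -289.6]] corners [[405.7, -367.7], [405.8, -264.3]]
(array([ 0.3, -3.2, 47.5]), array([ 0.1, -0.1,  0.1]))
```

>>> carry_out:
  commands:
    - [[30, -1.2, -4, 0, 0, 0, 0], [30, -1.2, -4, 10, 0, 0, 0], [30, -1.2, -4, 20, 0, 0, 0], [30, -1.2, -4, 20, 0, 0, 0], [30, -1.2, -4, 20, 0, 0, 0]]

```text
time: 26.15
tool_pos: [447.3, -317.9, 78.0]
tcp_rot: [180.0, -0.0, 180.0]
ft_force: [0.3, -0.6, -4.4]
finger_gap: 36.7
```

>>> carry_out:
  commands:
    - [[30, 0, 0, 0, 0, 0, 0], [30, 0, 0, 0, 0, 0, 0]]

```text
time: 26.4
tool_pos: [447.6, -318.1, 78.5]
tcp_rot: [-180.0, 0.0, 180.0]
ft_force: [0.7, 0.1, -4.9]
finger_gap: 37.1
```

```bash
python3 - <<'E'
from h import *
print(r.sense()["tool_pos"],goal(446.7,-315.5,48.5,180))
E
```

```text
[ 447.61695967 -318.10618966   78.51645262] (array([ 0.9,  2.6, 30. ]), array([-0.,  0., -0.]))
```

>>> carry_out:
  commands:
    - [[30, 0.9, 2.6, 10, 0, 0, 0], [30, 0.9, 2.6, 20, 0, 0, 0], [30, 0.9, 2.6, 29.5, 0, 0, 0], [30, 0.9, 2.6, 29.5, 0, 0, 0], [30, 0.9, 2.6, 29.5, 0, 0, 0]]

```text
time: 27.02
tool_pos: [446.4, -315.2, 48.2]
tcp_rot: [180.0, -0.0, 180.0]
ft_force: [-0.4, -0.2, -4.2]
finger_gap: 37.0
```

>>> carry_out:
  commands:
    - [[30, 0, 0, 0, 0, 0, 0], [30, 0, 0, 0, 0, 0, 0]]

```text
time: 27.28
tool_pos: [446.5, -315.3, 48.6]
tcp_rot: [180.0, -0.0, 180.0]
ft_force: [0.7, -0.6, -4.8]
finger_gap: 36.5
```

>>> carry_out:
  commands:
    - [[30, 0, 0, 0.9, 0, 0, 0], [30, 0, 0, 0.9, 0, 0, 0], [60, 0, 0, 0.9, 0, 0, 0], [60, 0, 0, 0.9, 0, 0, 0], [60, 0, 0, 0.9, 0, 0, 0]]

```text
time: 27.9
tool_pos: [446.8, -315.6, 48.2]
tcp_rot: [-180.0, 0.0, 180.0]
ft_force: [-0.1, -0.5, 0.6]
finger_gap: 59.7
```

>>> carry_out:
  commands:
    - [[60, 0, 0, 0, 0, 0, 0], [60, 0, 0, -40, 0, 0, 0], [60, 0, 0, -95, 0, 0, 0], [60, 0, 0, -95, 0, 0, 0], [60, 0, 0, -95, 0, 0, 0]]

```text
time: 28.52
tool_pos: [446.6, -315.3, 142.8]
tcp_rot: [-180.0, 0.0, 180.0]
ft_force: [-0.4, 0.2, -1.9]
finger_gap: 60.2
```

```bash
python3 - <<'E'
from h import *
s=r.sense(); print(s["tool_pos"],s["finger_gap"],s["ft_force"])
print(goal(436,-107.5,120,119.2))
E
```

```text
[ 446.57134824 -315.34778703  142.75188817] 60.18850525820248 [-0.39278422  0.20816844 -1.90142081]
(array([ 10.7, 207.9,  22.7]), array([-0. ,  0. , 60.8]))
```

>>> carry_out:
  commands:
    - [[60, 2, 41, 0, 0, 0, 10], [60, 4, 83, 0, 0, 0, 20], [60, 6, 124, 0, 0, 0, 30], [60, 8, 166, 0, 0, 0, 40], [60, 10.7, 208, 12, 0, 0, 50]]

```text
time: 29.15
tool_pos: [435.3, -105.9, 129.6]
tcp_rot: [-180.0, -0.1, 129.6]
ft_force: [0.0, -0.6, -0.7]
finger_gap: 59.9
```

>>> carry_out:
  commands:
    - [[60, 0, 0, 10, 0, 0, 10.5], [60, 0, 0, 10, 0, 0, 10.8], [60, 0, 0, 10, 0, 0, 10.8], [60, 0, 0, 10, 0, 0, 10.8]]

```text
time: 29.65
tool_pos: [436.1, -107.8, 120.9]
tcp_rot: [180.0, 0.0, 119.3]
ft_force: [0.1, -0.3, 0.8]
finger_gap: 60.3
```

```bash
python3 - <<'E'
from h import *
s=r.sense(); print(s["tool_pos"],s["tcp_rot"],s["joint_pos"]); shot("wrist","w15")
for m in mask("w15",(0,120,60),(8,255,255),800): print(m.sum(),np.argwhere(m).mean(0)[::-1],block("w15",m,54,20,30,x0=(436,-107.5,-60)))
print(goal(436,-107.5,33,119.2))
E
```

```text
[ 436.05066003 -107.81508154  120.90402283] [1.79996031e+02 3.82283156e-03 1.19256878e+02] [-2.04335615e+01 -1.05748631e+01  1.16850581e+02  5.77008966e-04
  7.37187987e+01 -4.96906018e+01]
2112 [318.66193182 207.83143939] (array([ 437.2, -108.6,  -60.6]), np.float64(0.068))
(array([ 0.4,  0. , 88. ]), array([0., 0., 0.]))
```

>>> carry_out:
  commands:
    - [[60, -0.5, 0, 25, 0, 0, 0], [60, -0.5, 0, 50, 0, 0, 0], [60, -0.5, 0, 75, 0, 0, 0], [60, -0.5, 0, 87, 0, 0, 0], [60, -0.5, 0, 87, 0, 0, 0]]

```text
time: 30.32
tool_pos: [435.6, -107.7, 33.3]
tcp_rot: [-179.9, -0.1, 119.2]
ft_force: [0.6, 0.2, -0.3]
finger_gap: 60.2
```

>>> carry_out:
  commands:
    - [[60, 0, 0, 0, 0, 0, 0], [16, 0, 0, 0, 0, 0, 0], [16, 0, 0, 0, 0, 0, 0], [16, 0, 0, 0, 0, 0, 0], [16, 0, 0, 0, 0, 0, 0]]
  grip_force: 40

```text
time: 30.95
tool_pos: [436.9, -108.0, 34.6]
tcp_rot: [179.9, 0.1, 119.2]
ft_force: [0.8, 0.0, 5.9]
finger_gap: 21.4
```

>>> carry_out:
  commands:
    - [[16, 0, 0, 0, 0, 0, 0], [16, 0, 0, 0, 0, 0, 0]]

```text
time: 31.2
tool_pos: [436.9, -108.0, 34.6]
tcp_rot: [179.9, 0.1, 119.2]
ft_force: [0.2, 0.5, 6.5]
finger_gap: 20.8
```

```bash
python3 - <<'E'
from h import *
s=r.sense(); print(s["tool_pos"],s["tcp_rot"],s["finger_gap"],s["ft_force"]); shot("wrist","w16")
for m in mask("w16",(0,120,60),(8,255,255),800): print(m.sum(),block("w16",m,54,20,30,x0=(436,-108,-60.7)))
print(goal(526.5,-316,135,179.7))
E
```

```text
[ 436.91136976 -107.97587074   34.57070802] [1.79945537e+02 6.46466231e-02 1.19181246e+02] 20.767152997902354 [0.20203937 0.48523081 6.49463586]
1554 (array([ 548. , -284. ,  -44.7]), np.float64(1.0))
5147 (array([ 437.9, -107.6,  -60.8]), np.float64(0.117))
(array([-225.4,  -23.1, -100.3]), array([  0. ,   0.1, -60.5]))
```

>>> carry_out:
  commands:
    - [[16, 0, 0, -45, 0, 0, 0], [16, 0, 0, -100, 0, 0, -5], [16, -50, -5, -100, 0, 0, -15], [16, -100, -10, -100, 0, 0, -25], [16, -150, -15, -100, 0, 0, -35]]

```text
time: 31.88
tool_pos: [496.7, -247.4, 133.9]
tcp_rot: [180.0, 0.0, 154.5]
ft_force: [1.1, -0.3, 0.3]
finger_gap: 21.0
```

>>> carry_out:
  commands:
    - [[16, 0, 0, 0, 0, 0, -10], [16, 0, 0, 0, 0, 0, -20], [16, 0, 0, 0, 0, 0, -25.5], [16, 0, 0, 0, 0, 0, -25.5]]

```text
time: 32.38
tool_pos: [495.9, -245.9, 133.3]
tcp_rot: [180.0, -0.0, 179.6]
ft_force: [-0.7, 0.8, -0.6]
finger_gap: 21.0
```

```bash
python3 - <<'E'
from h import *
s=r.sense(); print(s["tool_pos"],s["tcp_rot"],s["finger_gap"],s["joint_pos"]);print(goal(526.5,-315.8,75,179.7))
E
```

```text
[ 495.93596514 -245.88412355  133.34396092] [ 1.79974594e+02 -4.00467594e-02  1.79633414e+02] 20.975813118433397 [-3.16798369e+01  5.33658788e+00  1.00075518e+02  9.25404302e-04
  7.46353118e+01 -1.21313488e+02]
(array([-31.1, -69.7,  58.3]), array([ 0. , -0. , -0.1]))
```

>>> carry_out:
  commands:
    - [[16, -15, -35, 0, 0, 0, 0], [16, -31, -69.7, 0, 0, 0, 0], [16, -31, -69.7, 20, 0, 0, 0], [16, -31, -69.7, 40, 0, 0, 0], [16, -31, -69.7, 58, 0, 0, 0]]

```text
time: 33.0
tool_pos: [525.7, -314.3, 73.3]
tcp_rot: [179.9, -0.1, 179.7]
ft_force: [0.0, 0.1, -0.1]
finger_gap: 21.0
```

>>> carry_out:
  commands:
    - [[16, 0, 0, 0, 0, 0, 0], [16, 0, 0, 0, 0, 0, 0], [16, 0, 0, 0, 0, 0, 0]]

```text
time: 33.38
tool_pos: [527.5, -316.2, 77.0]
tcp_rot: [-179.9, 0.1, 179.7]
ft_force: [-0.5, -0.6, -0.8]
finger_gap: 21.2
```

```bash
python3 - <<'E'
from h import *
s=r.sense(); print(s["tool_pos"],s["tcp_rot"],s["finger_gap"]);print(goal(526.3,-315.8,43,179.7))
E
```

```text
[ 527.51113508 -316.21884617   76.99899358] [-1.79934971e+02  9.10712265e-02  1.79683982e+02] 21.192267297275333
(array([ 1.3,  0.5, 34. ]), array([-0.1,  0.1, -0. ]))
```

>>> carry_out:
  commands:
    - [[16, 1.2, 0.4, 12, 0, 0, 0], [16, 1.2, 0.4, 24, 0, 0, 0], [16, 1.2, 0.4, 34, 0, 0, 0], [16, 1.2, 0.4, 34, 0, 0, 0], [16, 1.2, 0.4, 34, 0, 0, 0]]

```text
time: 34.0
tool_pos: [525.7, -315.5, 41.5]
tcp_rot: [180.0, 0.0, 179.7]
ft_force: [1.2, 0.1, 1.2]
finger_gap: 20.9
```

>>> carry_out:
  commands:
    - [[16, 0, 0, 0, 0, 0, 0], [16, 0, 0, 0, 0, 0, 0]]

```text
time: 34.25
tool_pos: [525.5, -315.4, 41.5]
tcp_rot: [180.0, -0.0, 179.7]
ft_force: [-0.7, -1.3, -0.2]
finger_gap: 21.4
```

>>> carry_out:
  commands:
    - [[45, 0, 0, 0, 0, 0, 0], [45, 0, 0, 0, 0, 0, 0], [45, 0, 0, 0, 0, 0, 0], [45, 0, 0, -40, 0, 0, 0], [45, 0, 0, -95, 0, 0, 0]]

```text
time: 34.88
tool_pos: [523.9, -314.4, 135.2]
tcp_rot: [179.8, -0.3, 179.7]
ft_force: [1.5, -0.8, -0.4]
finger_gap: 45.0
```

>>> carry_out:
  commands:
    - [[60, 0, 0, -60, 0, 0, 0], [60, 0, 60, -60, 0, 0, 0], [60, 0, 120, -60, 0, 0, 0], [60, 0, 180, -60, 0, 0, 0], [60, 0, 240, -60, 0, 0, 0]]

```text
time: 35.5
tool_pos: [526.5, -73.7, 196.7]
tcp_rot: [180.0, 0.0, 179.7]
ft_force: [0.3, -0.0, -0.1]
finger_gap: 60.3
```

>>> carry_out:
  commands:
    - [[60, 0, 60, -60, 0, 0, 0], [60, 0, 60, -100, 0, 0, 0], [60, 0, 60, -100, 0, 0, 0], [60, 0, 60, -100, 0, 0, 0], [60, 0, 60, -100, 0, 0, 0]]

```text
time: 36.12
tool_pos: [526.5, -15.9, 294.9]
tcp_rot: [180.0, -0.2, 179.6]
ft_force: [-0.7, -0.2, -0.8]
finger_gap: 60.0
```

```bash
python3 - <<'E'
from h import *
s=r.sense(); print(s["time"],s["tool_pos"],s["finger_gap"],s["ft_force"])
shot("wrist","w17"); a=cv2.imread("pics/w17.png")
shot("scene","s2"); b=cv2.imread("pics/s2.png")
v=np.vstack([cv2.convertScaleAbs(cv2.resize(a[0:270,:],(800,337),interpolation=cv2.INTER_CUBIC),alpha=1.2),cv2.resize(b[130:330,170:470],(390,260),interpolation=cv2.INTER_CUBIC).__class__ and np.hstack([cv2.resize(b[130:230,170:300],(338,260),interpolation=cv2.INTER_CUBIC),cv2.resize(b[230:330,360:490],(338,260),interpolation=cv2.INTER_CUBIC),np.zeros((260,124,3),np.uint8)])])
cv2.imwrite("pics/final.png",v)
E
```

```text
36.125 [526.54040778 -15.8623568  294.94280201] 60.039185774576936 [-0.68618807 -0.20094882 -0.84518458]
```

View pics/final.png

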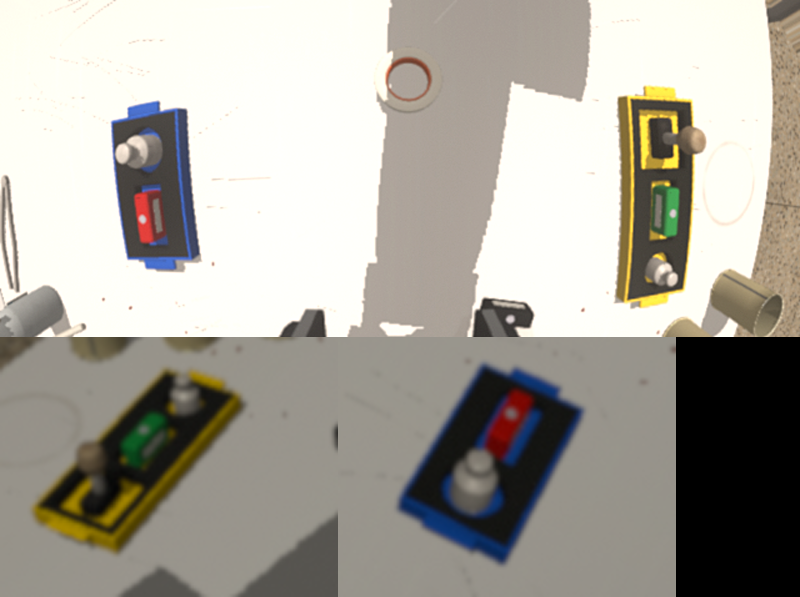

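```bash
python3 - <<'E'
from h import *
print(abs(r.sense()["qd"]).max()); print(r.hand_in())
E
```

```text
0.3999511401304297
the job is handed in; nothing more can be done
None
```

I made up both kits and handed the job in at about 36 s of the 128 s allowed. The large weight and the red piece are in the blue tray. The stamp, the green piece and the small weight are in the yellow tray.

**Last checks:** The final wrist and scene pictures show all five things upright in their own cutouts and released. The black piece was never gripped or approached and looks to be in its original spot. When each thing was let go, the tool stood at the height that puts its underside on the tray floor, to within about 1.5 mm. Forces on the tool stayed under 10 N.

**What disagreed:**
- The fixed cameras and the far wrist view differed by 5–7 mm, so I placed everything by the close wrist views.
- The stamp's base looked about 24 × 47 mm, not the 50 × 56 mm given, and its knob gripped at 28 mm, not 32 mm.
- The stamp hung about 3 mm off centre in the grip, so I shifted it before lowering.

I did not measure the final positions separately, apart from an image fit on the green piece, which put it about 2 mm from its cutout's centre.

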